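# Lock a chopping board with a quarter-turn stop

## Task

Take the red-handled stop from its white parking block, put its hammer head into the open length of the slotted strut of the chopping station, push it down against the spring and give it a quarter turn so that it catches under the lips. The board must end pushed fully home against the teal fence, with the stop's black collar snug against the board's free edge, and the stop let go, upright and crosswise. Feel for the slot and work gently: never lean on the station or the board with more than 45 N, and leave the mug, the jar and the bowl where they are.

Things in the scene. Friction and masses are not known exactly. Their poses are not given: they have to be found in the camera images.
- station: Fixed grey slab, 400 x 200 x 30 mm high. Origin: centre of its underside; x along the slot towards the open end, y across it, z up. A 40 mm wide aluminium strut, top flush at z = 30 mm, is clamped in a 62 mm groove parallel to x, its centre line anywhere within 10 mm of y = 0. That offset is NOT in this pose: see or feel it. The strut does not shift when pressed.
- slot (a point): Point at x = 100 mm, y = 0, z = 30 mm of the station (not exactly on the slot, whose offset is unknown). Slot 16.5 mm wide between lips 4 mm thick (z 26 to 30 mm), 34 mm wide inside, open from the board's edge to x = 185 mm. A sprung strip inside, top at z = 22 mm, yields downwards: 3 N to start, 1 N more per mm, 7 mm travel.
- fence (a point): Middle of the foot of the teal fence's board-side face, at x = -180 mm, z = 30 mm of the station. The fence is 16 mm high and runs straight across the slab.
- board_center (a point): Centre of a loose beech board 180 (x) x 170 (y) x 18 mm thick, about 0.4 kg, lying on the slab, its axes roughly the station's. It starts 4 to 14 mm short of the fence and slides easily; home, its centre is at x = -90 mm and its free edge at x = 0 of the station.
- block: Fixed white parking block 70 x 56 x 24 mm high with a through hole 36 (x) x 20 (y) mm; origin: centre of its underside. The stop hangs in the hole, its collar resting on the block's top, the underside of its head 10 mm above the worktop.
- stop_handle (a point): Centre of the stop's red handle: bar 50 (x) x 14 (y) x 30 mm high (z up). Stop 74 mm high, about 0.12 kg; from the bottom: steel head 28 (x) x 14 (y) x 6 high, stem 12 dia. x 8, black collar 30 dia. x 12, neck 14 dia. x 18, handle. This point is 59 mm above the head's underside.
- stop_head (a point): Centre of the stop's head, 56 mm under the handle's centre; x along its length. Its height: resting on the lips 33 mm; in the slot on the unpressed strip 25 mm; free to turn when pressed below 22.5 mm (collar meets the lips at 19 mm); turned crosswise, either way, and let go, 23 mm, lifted by the spring against the lips. Turned, it still slides along the slot.
- mug: White mug, 80 mm diameter, 90 mm high, beyond the station; a bystander. Origin: centre of its underside.
- jar: Glass jar with an orange cap, 70 mm diameter, 110 mm high, beyond the station; a bystander. Origin: centre of its underside.
- bowl: Steel bowl of potatoes, 180 mm diameter, 70 mm high, to the robot's right; a bystander. Origin: centre of its underside.
Mind the look-alikes: they are no part of the job. There is more than one size of the part that bears stop_handle; the job needs the smaller. There is more than one size of the part that bears board_center; the job needs the larger.

How it is judged (in metres and radians):
On the way, in this order (a step that is already met when the one before it is completed fails the run):
1. the head is down in the slot, lengthwise (z of stop_head in the frame of station between 0.015 and 0.0275 m and angle between the x axis of stop_head and the x axis of station, either way round below 0.3 rad and y of stop_head in the frame of station between -0.016 and 0.016 m and x of stop_head in the frame of station between 0 and 0.185 m), for 0.05 s.
2. the head is turned crosswise under the lips (z of stop_head in the frame of station between 0.015 and 0.0245 m and angle between the x axis of stop_head and the y axis of station, either way round below 0.3 rad and y of stop_head in the frame of station between -0.016 and 0.016 m and x of stop_head in the frame of station between 0 and 0.185 m), for 0.1 s.
At the end, for the whole second after the job is handed in: The head is up under the lips (centre 21 to 24.5 mm high), crosswise within 0.3 rad, upright within 0.12 rad, at rest, let go; the board lies flat, within 3 mm of the fence and 20 mm of the slab's middle; the stop's axis is within 18.5 mm of the edge that the board has when home (angle between the x axis of stop_head and the y axis of station, either way round below 0.3 rad and z of stop_head in the frame of station between 0.021 and 0.0245 m and y of stop_head in the frame of station between -0.016 and 0.016 m and x of stop_head in the frame of station between 0 and 0.185 m and angle between stop_head's own z axis and vertical below 0.12 rad and x of stop_head in the frame of station below 0.0185 m and x of board_center in the frame of station below -0.087 m and y of board_center in the frame of station between -0.02 and 0.02 m and z of board_center in the frame of station below 0.042 m and linear speed of stop below 0.02 m/s); the robot touches nothing.
It fails at once if the stop presses on the station with more than 45 N (contact force between stop and station above 45 N).
It fails at once if the stop presses on the board with more than 45 N (contact force between stop and board above 45 N).
It fails at once if the arm or fingers lean on the station with more than 45 N (contact force between the arm and station above 45 N).
It fails at once if a bystander is moved by more than 20 mm (distance of any of mug, jar, bowl from where it was at the start of the episode above 0.02 m).
It also fails if it takes over 61 s, if anything falls off the work surface, if the arm or the gripper's body presses on something with over 40 N, if the wrist force passes 120 N, or if a joint passes its speed limit or range.

## Robot

A 6-joint arm with a two-finger parallel gripper is mounted at the origin on the work surface. World frame = base frame: x ahead of the robot, y to its left, z up, the work surface at z = 0. Lengths are in mm, angles in degrees, forces in N, time in s.
With the tool pointing down it reaches from about 275 to 725 mm from the base axis. Payload 15.9 kg.
Tool frame: the origin (TCP) lies midway between the tips of the shut fingers; the grasp point (between the pads) lies 19 mm behind it; y points along the fingers, z is the direction in which the jaws open and shut, and the axes are right-handed (so a half turn about y gives the same grasp; the last joint's range is limited). The gripper opens to 85 mm and grips with 20 to 120 N. Pads are 22 mm wide; open, the fingers measure 114 mm over their backs; the gripper's body (76 mm by 85 mm) begins 54 mm behind the grasp point. The pads swing forward as they close: fully open they stand 13 mm farther back than shut.
Start: joints at [68.812, 12.198, -1.971, 75.831, 0, 90], TCP at [180.707, 466.187, 231.306] pointing down, gripper open.
Joint ranges: [-170.91, 170.91], [-42.67, 98.43], [-65.05, 77.54], [-120.47, 116.71], [-90, 82.35], [-180, 180]. Speed limits (degrees/s): [108.29, 108.29, 136.94, 147.25, 180, 180].

## Interface

Orientations are given as [roll, pitch, yaw] about the fixed x, y, z axes, in that order (R = Rz(yaw) Ry(pitch) Rx(roll)).
In Python, from station import get_obs, cams, workorder gives the robot as it stands.
- The arm moves only by the tool carry_out, never from a script. Its argument "rows" is a list of rows, each a list of 6 numbers: the shift along the tool's x, y, z in m, then the turn, a rotation vector about the tool's x, y, z in degrees. A call has exactly 8 rows; each row shifts and turns the commanded pose from where the row before left it, along the tool's axes as they then stand; what a row does not reach is not made up. A row lasts 1/12 s, in which the tool goes at most 41.7 mm and 7.16 degrees, less where a joint would pass 70% of its speed; a pose out of reach is approached as far as the arm can. A call with a gripper value outside its range is refused whole. "gripper" is the opening, from 0 (shut) to 1 (fully open), set as the call begins (left out, the last holds). The fingers move at their own pace and stop on an object; "grip_force" is the grip in N (left out, the last holds). Time passes only in rows, so rows that do not move let the fingers close, or fill a call up. It gives the time, the measured TCP pose, the force and the opening at its end, in the units of the state.
- get_obs(): the state, without advancing time (a new reading comes with each control period).
- cams.capture(name): name is "scene" or "top" or "wrist"; returns (picture, depth): 480x640x3 uint8, blue, green, red; 480x640 float32, mm along the optical axis (not along the pixel's ray), 0 where there is no reading.
- cams.camera_params(name): a dict with "K" (3x3 intrinsics, pixels), "distortion" ([k1, k2, p1, p2, k3] as OpenCV has them; the pictures are not rectified), "rvec" (rotation vector, rad) and "tvec" (3), from world to camera coordinates, as OpenCV has them. Camera axes: x right, y down, z forward; pixel columns grow to the right and rows downward; lengths in mm; the calibration is good to about 2 mm. A picture is of the moment at which its call begins: read the wrist's pose just before it. camera_params takes no time and is no camera call; for the wrist camera it gives the pose at the moment of the call.
- workorder.job_done(): hands the job in, once; it reports no verdict.
The state is a dict: "clock": time; "joints": joint angles; "qd": joint speeds; "tau": joint torques, N m; "tool_pos": TCP position; "eef_rot": TCP orientation; "ft_force": force on the tool from outside, world axes, zero at the start; "ft_torque": the same for the moment, N m; "gripper_width": finger opening in mm.
Only numpy, scipy, OpenCV 4.12 (cv2) and the standard library are available. Lean on these libraries where they do the work, as an engineer would, in place of code of your own. Each camera call takes 0.05 s, during which the arm holds its last target.

## Working session

There is one attempt and no reset: what is moved stays moved. The work goes in short steps, Python scripts to look and compute and a tool call to move; the robot and the scene stay as the last step left them, time stands still between calls to the robot, and variables do not carry over. Pictures are saved under pics/ and viewed, and the job is handed in when it is done.

Besides the shell and the picture viewer there is one more tool, called after "Call:" as name(argument=value, ...), one argument or row to a line, values as JSON. carry_out: Moves the arm, as the interface text tells. Its arguments: {"type":"object","properties":{"rows":{"type":"array","items":{"type":"array","items":{"type":"number"}}},"gripper":{"type":"number"},"grip_force":{"type":"number"}},"required":["rows"]}

```bash
ls; mkdir -p pics; python3 - <<'E'
from station import get_obs,cams,workorder
import cv2
print(get_obs())
for n in("scene","top","wrist"):
    p,d=cams.capture(n); cv2.imwrite(f"pics/{n}0.png",p)
    import numpy as np; np.save(f"pics/{n}0_d.npy",d)
    print(n,cams.camera_params(n))
E
```

```text
pics
{'clock': 0.0, 'joints': array([ 6.88125993e+01,  1.22247547e+01, -2.00960112e+00,  7.58310115e+01,
        6.12397288e-04,  9.00004708e+01]), 'qd': array([-0.0551116 ,  0.00148513, -0.02859189, -0.02076925, -0.0346968 ,
        0.02754603]), 'tau': array([-3.36998935e-03, -6.86149836e+01,  4.87120020e+01,  1.79397542e-02,
       -1.30580986e-06, -4.28604437e-05]), 'tool_pos': array([180.5803735 , 465.87715697, 230.80715959]), 'eef_rot': array([-9.00653673e+01,  6.11859804e-04, -2.11878721e+01]), 'ft_force': array([-0.29536707,  0.57295831,  0.30671789]), 'ft_torque': array([-0.01867496,  0.00205527, -0.06529444]), 'gripper_width': 85.2934434271319}
scene {'K': array([[615.95808726,   0.        , 311.42853098],
       [  0.        , 615.95808726, 251.04585796],
       [  0.        ,   0.        ,   1.        ]]), 'distortion': array([-0.01266535,  0.        ,  0.        ,  0.        ,  0.        ]), 'rvec': array([ 1.45472976,  1.97831424, -0.90700502]), 'tvec': array([ 182.35381112, -241.26441884, 1627.04095664])}
top {'K': array([[590.06919131,   0.        , 313.77909404],
       [  0.        , 590.06919131, 249.40888373],
       [  0.        ,   0.        ,   1.        ]]), 'distortion': array([-0.10281546,  0.        ,  0.        ,  0.        ,  0.        ]), 'rvec': array([ 2.17071943, -2.16702951,  0.08954221]), 'tvec': array([ -24.67748911,  547.4876091 , 1362.50210911])}
wrist {'K': array([[425.81966253,   0.        , 315.146163  ],
       [  0.        , 425.81966253, 243.09207447],
       [  0.        ,   0.        ,   1.        ]]), 'distortion': array([-0.06789589,  0.        ,  0.        ,  0.        ,  0.        ]), 'rvec': array([-2.35741612, -1.61756018, -0.26684702]), 'tvec': array([-499.87091164,  -42.49208004,  380.70583147])}
```

View pics/scene0.png

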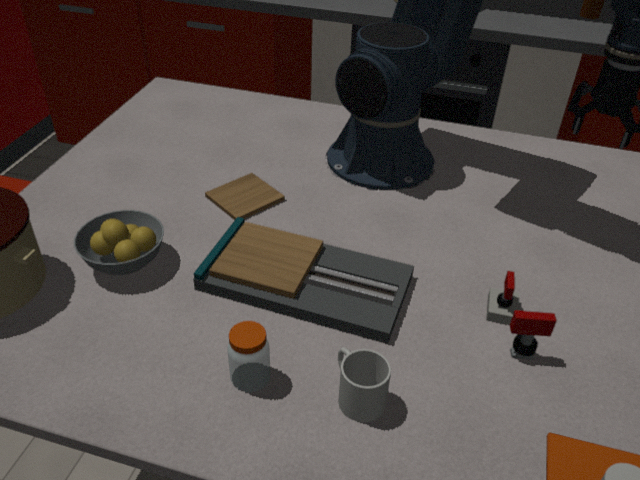

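View pics/top0.png

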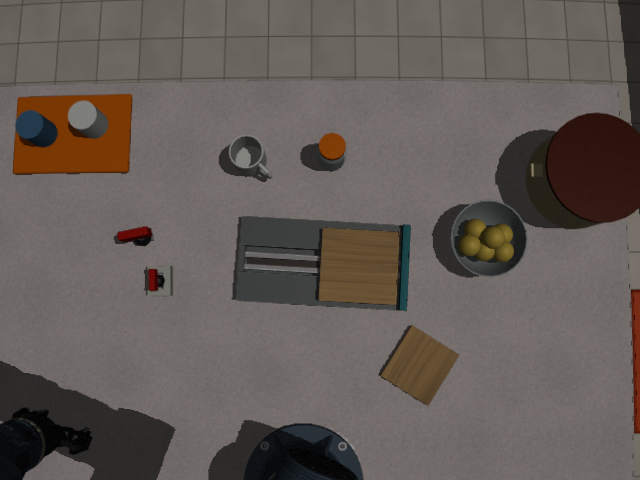

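View pics/wrist0.png

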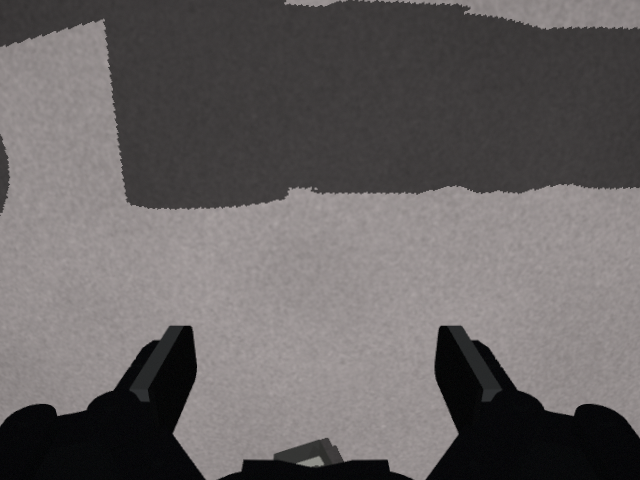

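```bash
python3 - <<'E'
import cv2,numpy as np
s=cv2.imread("pics/scene0.png");t=cv2.imread("pics/top0.png")
a=cv2.resize(s[255:375,460:580],(500,500),interpolation=cv2.INTER_CUBIC)
b=cv2.resize(t[215:305,100:190],(500,500),interpolation=cv2.INTER_CUBIC)
im=np.hstack([a,b]);im=cv2.convertScaleAbs(im,alpha=1.8);cv2.imwrite("pics/crop1.png",cv2.resize(im,(800,400)))
b=cv2.resize(t[205:320,225:420],None,fx=4,fy=4,interpolation=cv2.INTER_CUBIC)
cv2.imwrite("pics/crop2.png",cv2.convertScaleAbs(b,alpha=2))
E
```

```text
(no output)
```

View pics/crop1.png

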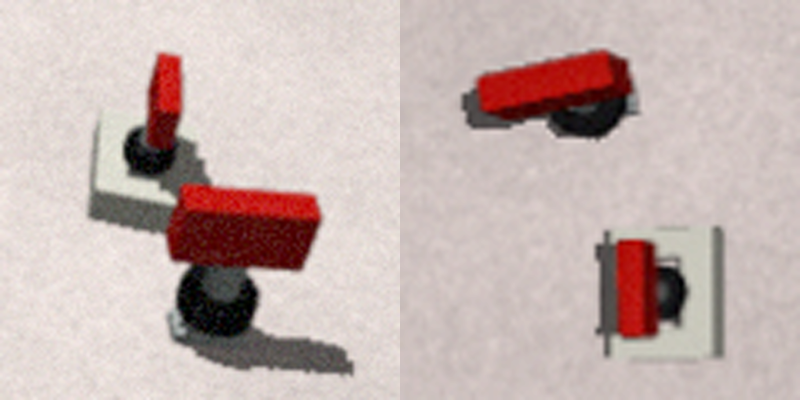

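View pics/crop2.png

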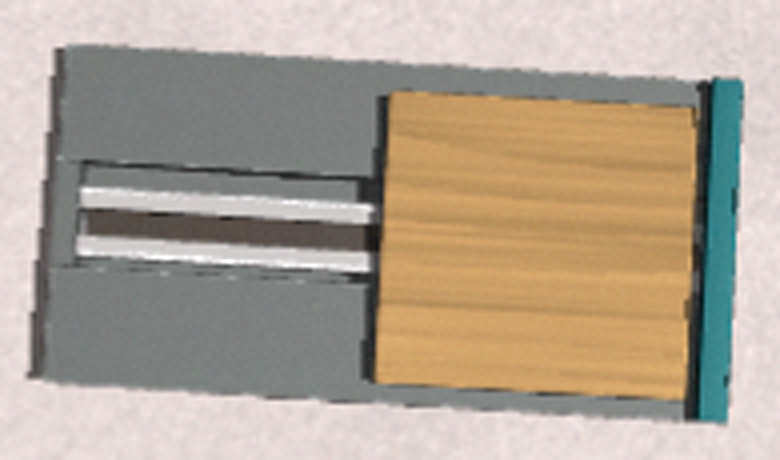

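```bash
cat > h.py <<'E'
import cv2,numpy as np
from station import get_obs,cams,workorder
def rays(n,px,P=None):
    P=P or cams.camera_params(n)
    px=np.asarray(px,float).reshape(-1,1,2)
    u=cv2.undistortPoints(px,P["K"],P["distortion"])[:,0]
    R=cv2.Rodrigues(P["rvec"])[0]; t=np.ravel(P["tvec"])
    d=np.c_[u,np.ones(len(u))]@R   # R^T d
    return -R.T@t,d
def plane(n,px,z,P=None):
    c,d=rays(n,px,P); return c+d*((z-c[2])/d[:,2])[:,None]
def cloud(n,D,P=None):
    P=P or cams.camera_params(n)
    h,w=D.shape; vv,uu=np.mgrid[:h,:w]
    px=np.c_[uu.ravel(),vv.ravel()].astype(float)
    u=cv2.undistortPoints(px.reshape(-1,1,2),P["K"],P["distortion"])[:,0]
    X=np.c_[u,np.ones(len(u))]*D.reshape(-1,1)
    R=cv2.Rodrigues(P["rvec"])[0]; t=np.ravel(P["tvec"])
    return ((X-t)@R).reshape(h,w,3)
E
python3 - <<'E'
from h import *
t=cv2.imread("pics/top0.png");D=np.load("pics/top0_d.npy");W=cloud("top",D)
h=cv2.cvtColor(t,cv2.COLOR_BGR2HSV)
red=((h[...,0]<8)|(h[...,0]>172))&(h[...,1]>150)&(h[...,2]>60)
n,l,s,c=cv2.connectedComponentsWithStats(red.astype(np.uint8))
for i in range(1,n):
    if s[i,4]>40 and s[i,0]<250 and s[i,1]>200:
        p=W[l==i]; top=p[:,2]>np.percentile(p[:,2],90)-8
        yx=np.argwhere(l==i)[top][:,::-1].astype(np.float32)
        print(s[i],c[i],"z pct",np.percentile(p[:,2],[5,50,95]).round(1))
        box=cv2.boxPoints(cv2.minAreaRect(yx)); zt=np.percentile(p[top][:,2],50)
        q=plane("top",box,zt); print("rect world",q.round(1),q.mean(0).round(1), [np.linalg.norm(q[k]-q[k-1]).round(1) for k in (1,2)])
# station grey : height mask
m=(W[...,2]>18)&(W[...,2]<40)&(abs(np.indices(D.shape)[1]-322)<110)&(abs(np.indices(D.shape)[0]-262)<60)
print("slab z",np.median(W[...,2][m]), "table z",np.median(W[...,2][200:210,240:400]))
board=(h[...,0]>8)&(h[...,0]<28)&(h[...,1]>70)
teal=(h[...,0]>80)&(h[...,0]<105)&(h[...,1]>120)
for nm,mm,z,roi in(("board",board,48,(300,215,415,320)),("teal",teal,46,(380,210,420,320)),):
    k=np.zeros_like(mm);k[roi[1]:roi[3],roi[0]:roi[2]]=1
    k=(k&mm).astype(np.uint8)
    cs=max(cv2.findContours(k,0,1)[0],key=cv2.contourArea)
    r=cv2.minAreaRect(cs);box=cv2.boxPoints(r);q=plane("top",box,z)
    print(nm,r,"\n",q.round(1),q.mean(0).round(1),[np.linalg.norm(q[j]-q[j-1]).round(1) for j in(1,2)], "z",np.median(W[...,2][k>0]))
# whole station from height
k=((W[...,2]>12)).astype(np.uint8);k[:205]=0;k[320:]=0;k[:,:225]=0;k[:,418:]=0
cs=max(cv2.findContours(k,0,1)[0],key=cv2.contourArea);r=cv2.minAreaRect(cs);q=plane("top",cv2.boxPoints(r),30)
print("station",r,q.round(1),q.mean(0).round(1),[np.linalg.norm(q[j]-q[j-1]).round(1) for j in(1,2)])
# lips
g=(t.min(2)>120);g2=np.zeros_like(g);g2[240:280,240:322]=g[240:280,240:322]
for u in range(250,318,8): print(u,np.flatnonzero(g2[:,u]), t[244:276,u].min(1))
E
```

```text
[117 227  31  13 238] [132.16386555 232.88655462] z pct [ 99.5 104.3 108.6]
rect world [[579.5 420.4 104.4]
 [592.7 352.9 104.4]
 [575.3 348.9 104.4]
 [562.  416.2 104.4]] [577.4 384.6 104.4] [np.float64(68.8), np.float64(17.9)]
[149 269   6  22 131] [151.51908397 279.41984733] z pct [81.  84.5 88.5]
rect world [[496.9 349.5  84.6]
 [496.9 337.9  84.6]
 [449.4 336.8  84.6]
 [449.3 348.3  84.6]] [473.1 343.1  84.6] [np.float64(11.6), np.float64(47.6)]
slab z 30.169267129885412 table z 0.4176850463870911
board ((358.7046203613281, 265.8169250488281), (79.15571594238281, 73.44229888916016), 3.1798300743103027) 
 [[ 428.1  -32.    48. ]
 [ 597.8  -41.2   48. ]
 [ 587.8 -224.7   48. ]
 [ 418.2 -213.5   48. ]] [ 508.  -127.8   48. ] [np.float64(170.0), np.float64(183.8)] z 48.33642362175096
teal ((403.9999694824219, 267.0000305175781), (8.079323768615723, 84.35508728027344), 2.4895527362823486) 
 [[ 408.3 -218.2   46. ]
 [ 603.7 -228.8   46. ]
 [ 602.9 -247.6   46. ]
 [ 407.5 -236.8   46. ]] [ 505.6 -232.8   46. ] [np.float64(195.6), np.float64(18.9)] z 46.07157842313126
station ((322.9746
[... 796 characters left out ...]
 61]
282 [270] [ 59  62  59  26  36  62  61  61  61  68 112 102 101 100  98  19  36  37
  35  36  36  44  88 102 101 106 136  52  62  64  76  62]
290 [] [ 61  62  63  65  26  63  62  60  63  66 102 104  99 101  99  61  36  36
  37  38  37  37  64 100 102 103 112  75  56  60  49  62]
298 [255] [ 62  62  62  59  23  28  62  62  62  61  72 126 101 100 102  99  34  37
  36  39  35  37  46 103 103 102 114 115  45  62  62  65]
306 [] [ 63  61  62  63  69  23  62  61  60  60  66  96 112 101  99  99  60  39
  39  39  38  37  43  74 101 102 102 112  67  65  62  55]
314 [] [ 62  63  63  62  60  21  34  38  40  38  39  52 113 101 101 102 100  37
  37  39  36  39  38  50 102  99 101 111 112  25  23  30]
```

Two red-handled stops show up in the top view. The one at (152,280) hangs in the white block, with its handle about 48 mm long and its top at z 84. The other, at (132,233), stands free, with a handle of about 69 mm and its top at z 104. The crop confirms that the block one is the smaller, so it's the one I want. There are also two boards: (359,266) lies on the slab, measures 180x170 and is the larger; (420,365) is a small one on the table. Next I move above the block.

Call:
carry_out(
  rows=[
    [0.039,0,-0.001,0,0,0],
    [0.039,0,-0.001,0,0,0],
    [0.039,0,-0.001,0,0,0],
    [0.039,0,-0.001,0,0,0],
    [0.039,0,-0.001,0,-5.6,0],
    [0.039,0,0,0,-5.6,0],
    [0.039,0,0,0,-5.6,0],
    [0.02,0,0,0,-5.6,0],
  ],
  gripper=1,
  grip_force=40,
)

```text
clock: 0.82
tool_pos: [460.1, 370.4, 230.7]
eef_rot: [-90.0, -0.0, 1.4]
ft_force: [0.6, -0.0, -0.2]
gripper_width: 85.3
```

```bash
python3 - <<'E'
from h import *
o=get_obs();P=cams.camera_params("wrist");p,d=cams.capture("wrist");cv2.imwrite("pics/w1.png",p);np.save("pics/w1_d.npy",d)
print(o["clock"],o["joints"],o["tool_pos"],o["eef_rot"]);print(rays("wrist",[[320,240]],P))
h=cv2.cvtColor(p,cv2.COLOR_BGR2HSV);W=cloud("wrist",d,P)
red=((h[...,0]<8)|(h[...,0]>172))&(h[...,1]>150)&(h[...,2]>40)
n,l,s,c=cv2.connectedComponentsWithStats(red.astype(np.uint8))
for i in range(1,n):
    if s[i,4]>100:
        q=W[l==i];top=q[:,2]>np.percentile(q[:,2],97)-4
        yx=np.argwhere(l==i)[top][:,::-1].astype(np.float32)
        zt=np.median(q[top][:,2]);r=plane("wrist",cv2.boxPoints(cv2.minAreaRect(yx)),zt,P)
        print(s[i],zt,r.round(1),r.mean(0).round(1),[np.linalg.norm(r[j]-r[j-1]).round(1) for j in(1,2)])
E
```

```text
0.8167 [ 3.88585621e+01  2.32923480e+01  1.31637200e+01  7.98838234e+01
 -3.78112202e-02  3.75079063e+01] [460.05161603 370.39836038 230.74343928] [-9.00375758e+01 -1.31447683e-02  1.35066424e+00]
(array([376.91470738, 368.68500289, 373.64717318]), array([[ 0.31495096,  0.01887849, -0.94901642]]))
[ 266  201   24   71 1325] 84.30093032206229 [[449.  335.8  84.3]
 [447.9 349.2  84.3]
 [497.4 352.3  84.3]
 [498.7 338.2  84.3]] [473.2 343.9  84.3] [np.float64(13.4), np.float64(49.6)]
[ 287  338   91   58 3959] 103.7994404637074 [[553.4 348.8 103.8]
 [540.6 413.6 103.8]
 [579.2 421.4 103.8]
 [593.1 353.7 103.8]] [566.6 384.4 103.8] [np.float64(66.1), np.float64(39.4)]
```

View pics/w1.png

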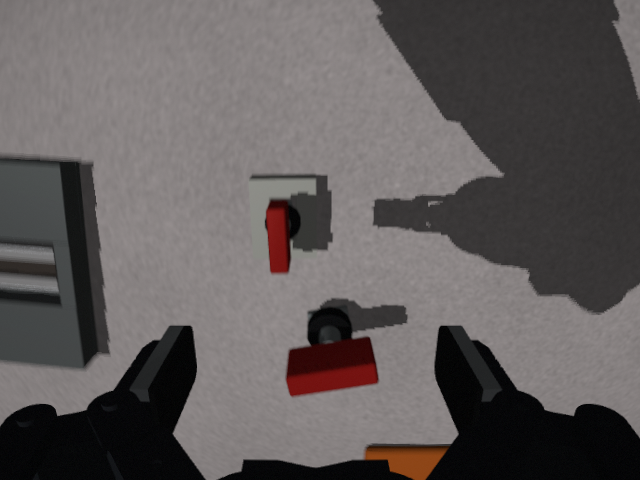

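Wrist view: the small stop's handle is at px (279,237), which gives (473,344), top at z 84. The big one at (330,366) is clear of the fingers. Both views agree, so I'm going down.

Call:
carry_out(
  rows=[
    [0.0125,0,-0.0268,0,-1.1,0],
    [0,0.03,0,0,0,0],
    [0,0.035,0,0,0,0],
    [0,0.035,0,0,0,0],
    [0,0.035,0,0,0,0],
    [0,0.025,0,0,0,0],
    [0,0.015,0,0,0,0],
    [0,0.006,0,0,0,0],
  ],
)

```text
clock: 1.53
tool_pos: [468.1, 344.7, 47.5]
eef_rot: [-90.1, 0.2, 2.3]
ft_force: [0.2, 0.5, 0.3]
gripper_width: 85.6
```

Call:
carry_out(
  rows=[
    [0,0,0,0,0,0],
    [0,0,0,0,0,0],
    [0,0,0,0,0,0],
    [0,0,0,0,0,0],
    [0,0,0,0,0,0],
    [0,0,0,0,0,0],
    [0,0,0,0,0,0],
    [0,0,0,0,0,0],
  ],
  gripper=0,
  grip_force=50,
)

```text
clock: 2.2
tool_pos: [469.8, 345.8, 50.5]
eef_rot: [-90.0, -0.0, 2.3]
ft_force: [0.3, -0.7, 1.7]
gripper_width: 13.4
```

```bash
python3 - <<'E'
from h import *
print(get_obs()); p,d=cams.capture("wrist");cv2.imwrite("pics/w2.png",p)
E
```

```text
{'clock': 2.2, 'joints': array([ 3.63561098e+01,  2.72509197e+01, -7.53049691e+00,  5.51990542e+01,
        3.22120709e-03,  3.40457438e+01]), 'qd': array([ 0.01438997, -0.04371853,  0.11194994,  0.03821518,  0.00048445,
       -0.02667928]), 'tau': array([-1.76907174e-02, -8.66857696e+01,  4.37883461e+01,  8.22821050e-02,
       -5.54701561e-03,  3.46354100e-04]), 'tool_pos': array([469.79007774, 345.82597751,  50.50963027]), 'eef_rot': array([-8.99863974e+01, -1.43783089e-02,  2.31036484e+00]), 'ft_force': array([ 0.31648284, -0.67325232,  1.67632477]), 'ft_torque': array([0.00367934, 0.00347106, 0.02250652]), 'gripper_width': 13.410606371093781}
```

View pics/w2.png

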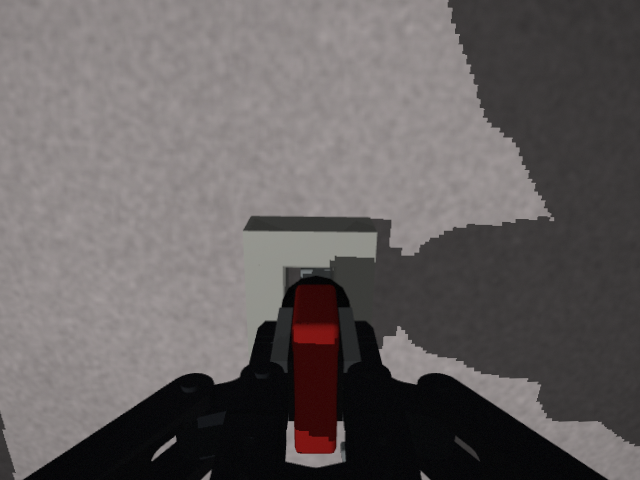

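Call:
carry_out(
  rows=[
    [0,-0.003,0,0,0,0],
    [0,-0.006,0,0,0,0],
    [0,-0.012,0,0,0,0],
    [0,-0.02,0,0,0,0],
    [0,-0.02,0,0,0,0],
    [0,-0.02,0,0,0,0],
    [0,-0.012,0,0,0,0],
    [0,-0.007,0,0,0,0],
  ],
)

```text
clock: 2.92
tool_pos: [470.3, 346.2, 152.6]
eef_rot: [-89.9, -0.1, 2.3]
ft_force: [0.7, 0.5, -1.6]
gripper_width: 13.1
```

```bash
python3 - <<'E'
from h import *
o=get_obs();P=cams.camera_params("wrist");p,d=cams.capture("wrist");cv2.imwrite("pics/w3.png",p)
q,dt=cams.capture("top");cv2.imwrite("pics/t3.png",q);q2,ds=cams.capture("scene");cv2.imwrite("pics/s3.png",q2)
print(o["clock"],o["tool_pos"],o["eef_rot"],o["ft_force"],o["gripper_width"])
h=cv2.cvtColor(p,cv2.COLOR_BGR2HSV);W=cloud("wrist",d,P)
red=((h[...,0]<8)|(h[...,0]>172))&(h[...,1]>150)&(h[...,2]>40)
n,l,s,c=cv2.connectedComponentsWithStats(red.astype(np.uint8))
psi=np.radians(o["eef_rot"][2]);R=np.array([[np.cos(psi),np.sin(psi)],[-np.sin(psi),np.cos(psi)]])
for i in range(1,n):
    if s[i,4]>300:
        q=W[l==i];zt=np.percentile(q[:,2],97);top=abs(q[:,2]-zt)<3
        print(s[i],zt); t=(q[top][:,:2]-o["tool_pos"][:2])@R.T; print("toolx range",np.percentile(t[:,0],[1,99]),"z",np.percentile(t[:,1],[1,99]),"allz",np.percentile(q[:,2],[1,99]))
E
```

```text
2.9167 [470.27133151 346.17991413 152.58574789] [-89.92066508  -0.11717864   2.31193913] [ 0.7359656   0.51379412 -1.58218859] 13.118860421504806
[ 292  285   54  182 7627] 187.38368295088702
toolx range [-21.13650317  26.98734283] z [-6.21895173  6.68817411] allz [ 97.04259895 187.77599855]
```

View pics/w3.png

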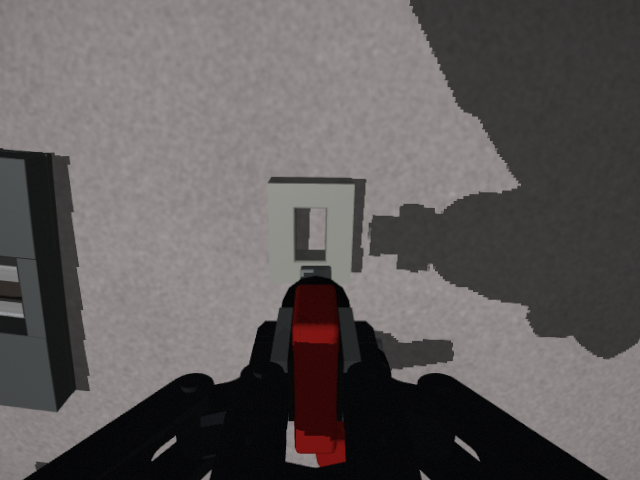

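View pics/s3.png

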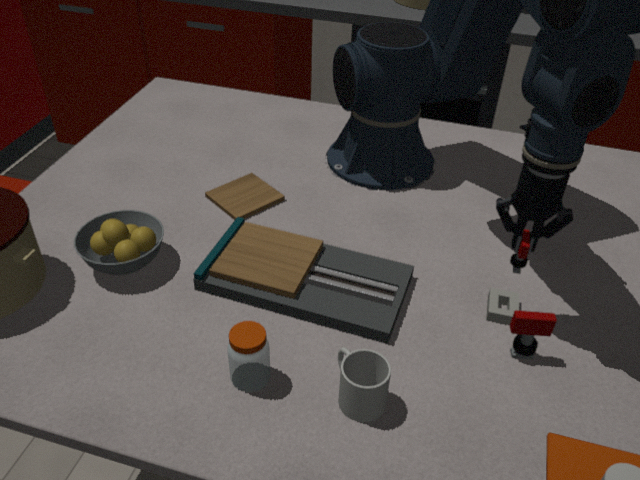

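```bash
python3 - <<'E'
from h import *
t=cv2.imread("pics/top0.png").astype(float).min(2)
A=[];B=[]
for u in range(250,315,2):
    col=t[:,u]; 
    c0=int(round(260.5+(u-250)*3.7/64))
    v=c0
    while col[v]<70:v-=1
    a=v+(col[v]-70)/(col[v]-col[v+1])
    v=c0
    while col[v]<70:v+=1
    b=v-(col[v]-70)/(col[v]-col[v-1])
    A.append((u,a));B.append((u,b))
for q in(A,B):
    w=plane("top",q,30); f=np.polyfit(w[:,1],w[:,0],1); print("x=%.2f+%.4f y"%(f[1],f[0]),"res",np.std(w[:,0]-np.polyval(f,w[:,1])), "yaw off",np.degrees(np.arctan(f[0])))
# slab outer edges (long), slab left edge
def edge(us,v0,dirn):
    out=[]
    for u in us:
        col=cv2.GaussianBlur(t[:,u:u+1],(1,3),0)[:,0]
        g=np.abs(np.diff(col[v0-12:v0+13]));k=g.argmax();out.append((u,v0-12+k+.5))
    return out
P=cams.camera_params("top");print("cam",rays("top",[[313,249]],P)[0])
h=cv2.cvtColor(cv2.imread("pics/top0.png"),cv2.COLOR_BGR2HSV)
D=np.load("pics/top0_d.npy");W=cloud("top",D)
m=((W[...,2]>26)).astype(np.uint8);m[:205]=0;m[320:]=0;m[:,:225]=0;m[:,418:]=0
# top & bottom edges of slab top
for nm,f in(("far",lambda c:np.flatnonzero(c)[0]-.5),("near",lambda c:np.flatnonzero(c)[-1]+.5)):
    px=[(u,f(m[:,u])) for u in range(245,390,3)]
    w=plane("top",px,30);q=np.polyfit(w[:,1],w[:,0],1);print(nm,"x=%.2f+%.4f y"%(q[1],q[0]))
px=[(np.flatnonzero(m[v])[0]-.5,v) for v in range(225,295,3)]
w=plane("top",px,30);q=np.polyfit(w[:,0],w[:,1],1);print("open end y=%.2f%+.4f x"%(q[1],q[0]))
teal=((h[...,0]>80)&(h[...,0]<105)&(h[...,1]>120));teal[:,:390]=0
px=[(np.flatnonzero(teal[v])[0]-.5,v) for v in range(232,300,3)]
w=plane("top",px,46);q=np.polyfit(w[:,0],w[:,1],1);print("fence y=%.2f%+.4f x"%(q[1],q[0]))
bd=(h[...,0]>8)&(h[...,0]<28)&(h[...,1]>70);bd[:,:300]=0;bd[:,412:]=0
px=[(np.flatnonzero(bd[v])[0]-.5,v) for v in range(235,295,3)]
w=plane("top",px,48);q=np.polyfit(w[:,0],w[:,1],1);print("board edge y=%.2f%+.4f x"%(q[1],q[0]))
E
```

```text
x=522.82+0.0609 y res 0.2880106803763675 yaw off 3.4842079335478635
x=506.08+0.0573 y res 0.21381512327475605 yaw off 3.280584264489071
cam [ 418.79328142  -38.26034461 1407.09345511]
far x=620.14+0.0560 y
near x=417.27+0.0497 y
open end y=185.39-0.0567 x
fence y=-193.81-0.0597 x
board edge y=-6.89-0.0592 x
```

Stop held; its axis is +3 mm in tool x and the head centre is 37.5 mm below the TCP. From the top view, the slot centre line is x = 514.45 + 0.059·y and its width 16.7 mm, which fits the 16.5 given. The home edge lies near y = -44. I'm carrying it over the slot and turning it lengthwise.

Call:
carry_out(
  rows=[
    [0.004,0,-0.03,0,0,0],
    [0.004,0,-0.04,0,0,0],
    [0.004,0,-0.041,0,0,0],
    [0.004,0,-0.041,0,0,0],
    [0.004,0,-0.041,0,0,0],
    [0.004,0,-0.041,0,0,0],
    [0.004,0,-0.04,0,0,0],
    [0.004,0,-0.034,0,0,0],
  ],
)

```text
clock: 3.73
tool_pos: [513.3, 36.7, 149.3]
eef_rot: [-90.0, 0.1, 2.3]
ft_force: [0.7, 0.2, -1.5]
gripper_width: 13.2
```

Call:
carry_out(
  rows=[
    [0,0,0,0,-7,0],
    [0,0,0,0,-7,0],
    [0,0,0,0,-7,0],
    [0,0,0,0,-7,0],
    [0,0,0,0,-7,0],
    [0,0,0,0,-7,0],
    [0,0,0,0,-7,0],
    [0,0,0,0,-7,0],
  ],
)

```text
clock: 4.4
tool_pos: [513.4, 39.2, 149.1]
eef_rot: [-89.9, 0.1, 58.7]
ft_force: [-0.4, 0.0, -1.7]
gripper_width: 13.1
```

Call:
carry_out(
  rows=[
    [0,0,0,0,-7,0],
    [0,0.01,0,0,-7,0],
    [0,0.01,0,0,-7,0],
    [0,0.01,0,0,-7,0],
    [0,0.01,0,0,0,0],
    [0,0,0,0,0,0],
    [0,0,0,0,0,0],
    [0,0,0,0,0,0],
  ],
)

```text
clock: 5.07
tool_pos: [514.2, 39.3, 110.5]
eef_rot: [-90.0, 0.0, 86.1]
ft_force: [-0.0, -0.4, -1.0]
gripper_width: 12.9
```

```bash
python3 - <<'E'
from h import *
o=get_obs();P=cams.camera_params("wrist");p,d=cams.capture("wrist");cv2.imwrite("pics/w4.png",p);np.save("pics/w4_d.npy",d)
import pickle;pickle.dump((o,P),open("pics/w4.pkl","wb"))
print(o["clock"],o["joints"],o["tool_pos"],o["eef_rot"],o["ft_force"],o["gripper_width"])
E
```

```text
5.0667 [ 4.36979602e+00  1.71437204e+01 -1.33242270e+01  5.95325969e+01
 -3.75584620e-04 -8.17642447e+01] [514.15519327  39.28737597 110.46413176] [-8.99995151e+01  4.49684986e-04  8.61340407e+01] [-0.00571446 -0.44892389 -1.00666271] 12.893937058682098
```

View pics/w4.png

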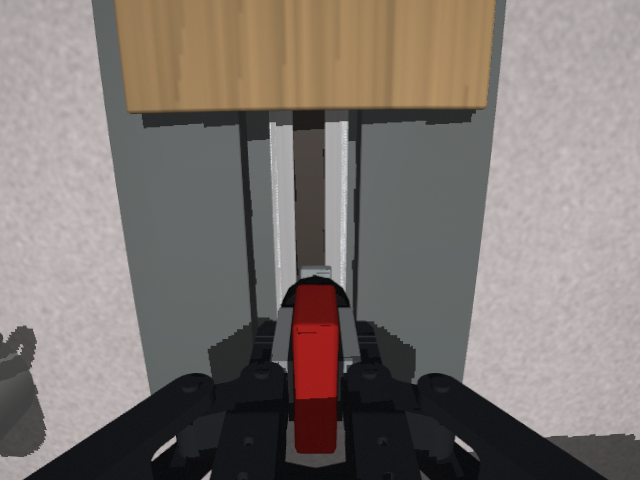

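```bash
python3 - <<'E'
from h import *
import pickle
o,P=pickle.load(open("pics/w4.pkl","rb"));p=cv2.imread("pics/w4.png")
g=p.min(2).astype(int)
for v in(130,160,190,220,240,266,269,272,275): print(v,list(g[v,286:346]))
cv2.imwrite("pics/c4.png",cv2.resize(p[100:300,250:380],None,fx=4,fy=3,interpolation=cv2.INTER_CUBIC))
psi=np.radians(o["eef_rot"][2]);tx=np.array([np.cos(psi),np.sin(psi)]);tz=np.array([-np.sin(psi),np.cos(psi)])
A=[];B=[]
for v in range(125,255,3):
    r=g[v].astype(float);c=309
    u=c
    while r[u]<80:u-=1
    A.append((u+(r[u]-80)/(r[u]-r[u+1]),v))
    u=c
    while r[u]<80:u+=1
    B.append((u-(r[u]-80)/(r[u]-r[u-1]),v))
F=[]
for q in(A,B):
    w=plane("wrist",q,30,P);f=np.polyfit(w[:,1],w[:,0],1);F.append(f);print("x=%.2f%+.4f y"%(f[1],f[0]),np.std(w[:,0]-np.polyval(f,w[:,1])))
f=np.mean(F,0);print("centre",f,"yaw",90-np.degrees(np.arctan(f[0])))
s=o["tool_pos"][:2]+3*tx;print("stop axis",s,"slot x there",np.polyval(f,s[1]))
E
```

```text
130 [np.int64(171), np.int64(171), np.int64(171), np.int64(173), np.int64(174), np.int64(173), np.int64(150), np.int64(34), np.int64(27), np.int64(28), np.int64(38), np.int64(61), np.int64(62), np.int64(62), np.int64(62), np.int64(63), np.int64(61), np.int64(62), np.int64(63), np.int64(62), np.int64(62), np.int64(62), np.int64(62), np.int64(61), np.int64(63), np.int64(65), np.int64(66), np.int64(66), np.int64(66), np.int64(66), np.int64(66), np.int64(66), np.int64(66), np.int64(65), np.int64(65), np.int64(67), np.int64(66), np.int64(66), np.int64(91), np.int64(143), np.int64(172), np.int64(171), np.int64(170), np.int64(169), np.int64(169), np.int64(169), np.int64(169), np.int64(170), np.int64(171), np.int64(170), np.int64(169), np.int64(168), np.int64(168), np.int64(170), np.int64(170), np.int64(173), np.int64(189), np.int64(200), np.int64(195), np.int64(196)]
160 [np.int64(168), np.int64(169), np.int64(170), np.int64(170), np.int64(172), np.int64(173), np.int64(160), np.int64(102), np.int64(41), np.int64(63), np.int64(64), np.int64(63), np.int64(62), np.int64(63), np.int64(63), np.i
[... 6340 characters left out ...]
9), np.int64(50), np.int64(50), np.int64(46), np.int64(78), np.int64(113), np.int64(118), np.int64(126), np.int64(131), np.int64(140), np.int64(140), np.int64(140), np.int64(142), np.int64(144), np.int64(145), np.int64(147), np.int64(148), np.int64(140), np.int64(119), np.int64(128), np.int64(163), np.int64(164), np.int64(166), np.int64(166), np.int64(166), np.int64(165), np.int64(163), np.int64(163), np.int64(180), np.int64(202), np.int64(195), np.int64(179), np.int64(180), np.int64(172)]
x=522.43+0.0571 y 0.07535066267392007
x=506.51+0.0573 y 0.10247350262959994
centre [5.71791262e-02 5.14470735e+02] yaw 86.72744078323261
stop axis [514.35746087  42.28054951] slot x there 516.8883001739504
```

View pics/c4.png

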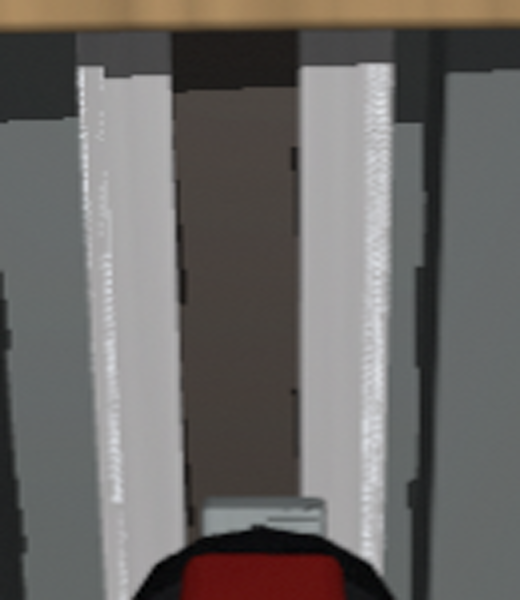

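```bash
python3 - <<'E'
from h import *
import pickle
o,P=pickle.load(open("pics/w4.pkl","rb"))
psi=np.radians(o["eef_rot"][2]);tx=np.array([np.cos(psi),np.sin(psi)]);tz=np.array([-np.sin(psi),np.cos(psi)])
for z in(76,70):
    for u in((300.6,268.5),(331.2,268.5)):
        w=plane("wrist",[u],z,P)[0];print(z,w,"tool x,z",(w[:2]-o["tool_pos"][:2])@tx,(w[:2]-o["tool_pos"][:2])@tz)
E
```

```text
76 [519.61941238  28.54200968  76.        ] tool x,z -10.352503861229279 -6.176265140090146
76 [505.90301877  29.44468443  76.        ] tool x,z -10.376677115786046 7.569777596210779
70 [520.00246653  30.96972961  70.        ] tool x,z -7.904481690262158 -6.394764636169192
70 [505.82208598  31.90293931  70.        ] tool x,z -7.929472657911081 7.816267995646256
```

The wrist view puts the slot at cols 294–325 and the head's back end at cols 301–331. The head has to go 3.2 mm further in +x, which is -z in the tool frame.

Call:
carry_out(
  rows=[
    [0,0,-0.0032,0,-0.6,0],
    [0,0.006,0,0,0,0],
    [0,0.008,0,0,0,0],
    [0,0.008,0,0,0,0],
    [0,0.006,0,0,0,0],
    [0,0.004,0,0,0,0],
    [0,0,0,0,0,0],
    [0,0,0,0,0,0],
  ],
)

```text
clock: 5.78
tool_pos: [517.1, 39.1, 78.1]
eef_rot: [-90.0, 0.0, 86.9]
ft_force: [1.0, -0.2, -0.2]
gripper_width: 13.2
```

```bash
python3 - <<'E'
from h import *
o=get_obs();P=cams.camera_params("wrist");p,d=cams.capture("wrist");cv2.imwrite("pics/w5.png",p)
print(o["clock"],o["tool_pos"],o["eef_rot"],o["ft_force"],o["gripper_width"])
psi=np.radians(o["eef_rot"][2]);tx=np.array([np.cos(psi),np.sin(psi)]);tz=np.array([-np.sin(psi),np.cos(psi)])
g=p.min(2).astype(float)
A=[];B=[]
for v in range(150,250,3):
    r=g[v];c=312
    u=c
    while r[u]<80:u-=1
    A.append((u+(r[u]-80)/(r[u]-r[u+1]),v))
    u=c
    while r[u]<80:u+=1
    B.append((u-(r[u]-80)/(r[u]-r[u-1]),v))
F=[]
for q in(A,B):
    w=plane("wrist",q,30,P);f=np.polyfit(w[:,1],w[:,0],1);F.append(f);print("x=%.2f%+.4f y"%(f[1],f[0]),np.std(w[:,0]-np.polyval(f,w[:,1])))
f=np.mean(F,0); s=o["tool_pos"][:2]+3*tx+0.7*tz;print("head",s,"slot x there",np.polyval(f,s[1]),"yaw",90-np.degrees(np.arctan(f[0])))
cv2.imwrite("pics/c5.png",cv2.resize(p[150:300,250:380],None,fx=5,fy=4,interpolation=cv2.INTER_CUBIC))
E
```

```text
5.7833 [517.09317746  39.07177373  78.06055322] [-8.99685073e+01  5.50838987e-03  8.69091002e+01] [ 0.98368339 -0.20091713 -0.21333656] 13.21658316549599
x=522.40+0.0545 y 0.07275645132178978
x=506.54+0.0589 y 0.10347430538880997
head [516.55595644  42.10515362] slot x there 516.8577960848492 yaw 86.75494775186144
```

View pics/c5.png

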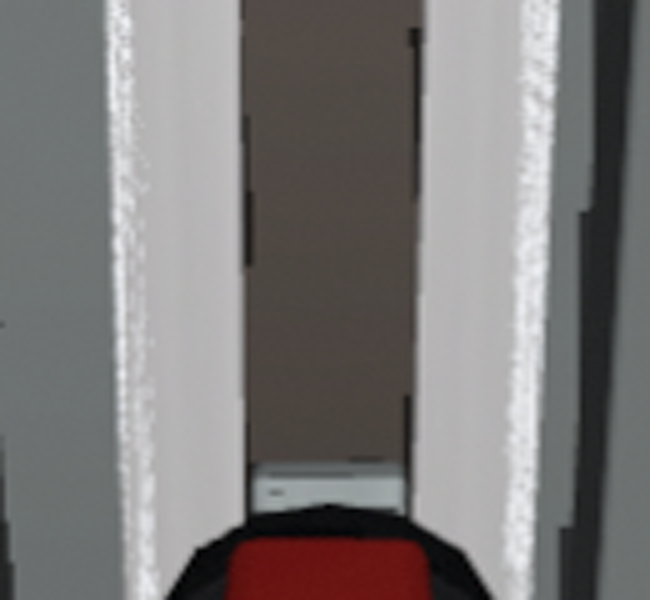

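The head sits centred between the lips in the crop. Now a gentle descent.

Call:
carry_out(
  rows=[
    [0,0.002,0,0,0,0],
    [0,0.002,0,0,0,0],
    [0,0.002,0,0,0,0],
    [0,0.002,0,0,0,0],
    [0,0.0015,0,0,0,0],
    [0,0.0015,0,0,0,0],
    [0,0.001,0,0,0,0],
    [0,0,0,0,0,0],
  ],
)

```text
clock: 6.5
tool_pos: [517.2, 39.1, 66.1]
eef_rot: [-90.0, 0.0, 86.9]
ft_force: [0.3, 0.3, -1.6]
gripper_width: 13.5
```

No resistance at z 66, below the 70.5 where the head would rest on the lips, so it's in the slot. Now pressing against the spring.

Call:
carry_out(
  rows=[
    [0,0.001,0,0,0,0],
    [0,0.001,0,0,0,0],
    [0,0.001,0,0,0,0],
    [0,0.001,0,0,0,0],
    [0,0.001,0,0,0,0],
    [0,0.001,0,0,0,0],
    [0,0.001,0,0,0,0],
    [0,0.001,0,0,0,0],
  ],
  grip_force=70,
)

```text
clock: 7.17
tool_pos: [517.4, 39.0, 58.4]
eef_rot: [-90.0, -0.0, 86.9]
ft_force: [-1.2, -0.1, 6.7]
gripper_width: 13.2
```

Call:
carry_out(
  rows=[
    [0,0,0,0,0,0],
    [0,0,0,0,0,0],
    [0,0,0,0,0,0],
    [0,0,0,0,0,0],
    [0,0,0,0,0,0],
    [0,0,0,0,0,0],
    [0,0,0,0,0,0],
    [0,0,0,0,0,0],
  ],
)

```text
clock: 7.83
tool_pos: [517.4, 39.1, 58.5]
eef_rot: [-90.0, -0.0, 86.9]
ft_force: [-2.2, -0.7, 6.0]
gripper_width: 12.8
```

The spring reads about 7 N, so the head is near z 20.8. Now the quarter turn about the stop's axis, which lies 3 mm off the TCP.

Call:
carry_out(
  rows=[
    [0,0,0.0007,0,6.9,0],
    [0,0,0.00036,0,6.9,0],
    [0,0,0.00036,0,6.9,0],
    [0,0,0.00036,0,6.9,0],
    [0,0,0.00036,0,6.9,0],
    [0,0,0.00036,0,6.9,0],
    [0,0,0.00036,0,6.9,0],
    [0,0,0.00036,0,6.9,0],
  ],
)

```text
clock: 8.5
tool_pos: [514.8, 40.7, 58.6]
eef_rot: [-90.0, -0.1, 31.4]
ft_force: [-1.8, 2.4, 5.6]
gripper_width: 13.0
```

Call:
carry_out(
  rows=[
    [0,0,0.00036,0,6.9,0],
    [0,0,0.00036,0,6.9,0],
    [0,0,0.00036,0,6.9,0],
    [0,0,0.00036,0,6.9,0],
    [0,0,0.00036,0,6.9,0],
    [0,0,0,0,0,0],
    [0,0,0,0,0,0],
    [0,0,0,0,0,0],
  ],
)

```text
clock: 9.17
tool_pos: [514.5, 42.2, 58.6]
eef_rot: [-90.0, -0.1, -2.8]
ft_force: [-0.4, 0.9, 5.4]
gripper_width: 13.0
```

```bash
python3 - <<'E'
from h import *
o=get_obs();P=cams.camera_params("wrist");p,d=cams.capture("wrist");cv2.imwrite("pics/w6.png",p)
p,d=cams.capture("scene");cv2.imwrite("pics/s6.png",cv2.convertScaleAbs(cv2.resize(p[200:350,180:430],(800,480),interpolation=cv2.INTER_CUBIC),alpha=1.6))
print(o["clock"],o["tool_pos"],o["eef_rot"],o["ft_force"],o["ft_torque"],o["gripper_width"])
E
```

```text
9.1667 [514.48352611  42.21875705  58.61705039] [-8.99798118e+01 -6.27115556e-02 -2.78848227e+00] [-0.39667016  0.87190853  5.38248338] [ 0.19323105 -0.053143    0.07940619] 13.011915553187478
```

View pics/w6.png

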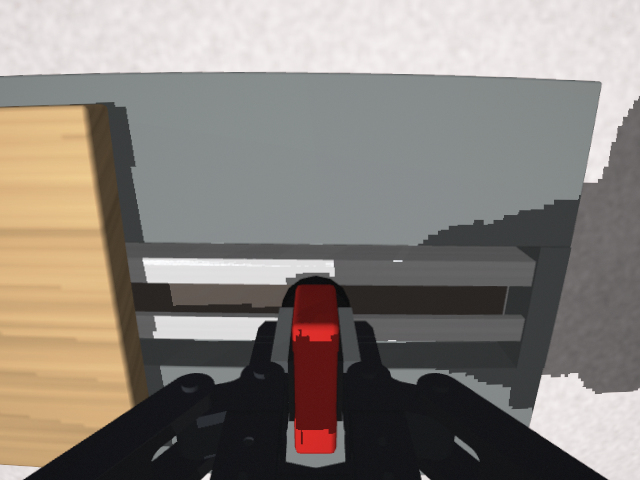

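View pics/s6.png

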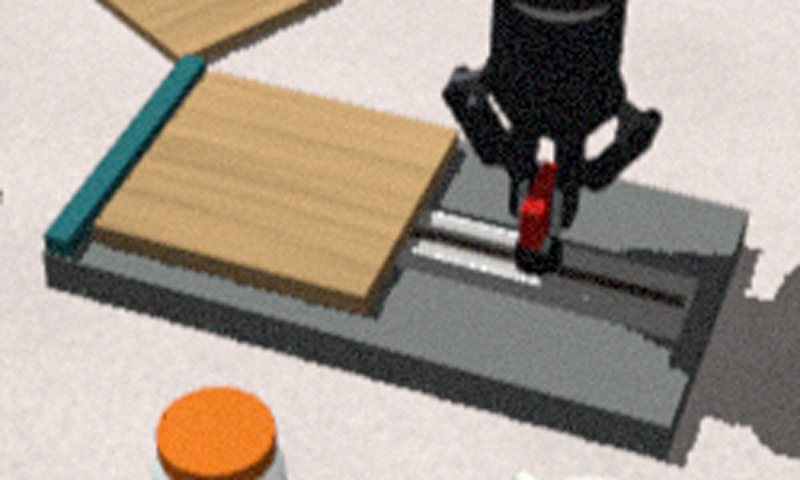

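Turned crosswise, with low side forces. I ease up 1.5 mm and slide towards the board.

Call:
carry_out(
  rows=[
    [0,-0.001,0,0,0,0],
    [0,-0.0005,-0.004,0,0.2,0],
    [0,0,-0.009,0,0.2,0],
    [0,0,-0.012,0,0.1,0],
    [0,0,-0.012,0,0,0],
    [0,0,-0.01,0,0,0],
    [0,0,-0.007,0,0,0],
    [0,0,-0.003,0,0,0],
  ],
)

```text
clock: 9.93
tool_pos: [510.6, -16.3, 59.8]
eef_rot: [-90.0, 0.0, -3.4]
ft_force: [0.4, 3.8, 4.2]
gripper_width: 12.9
```

Call:
carry_out(
  rows=[
    [0,0,-0.001,0,0,0],
    [0,0,-0.001,0,0,0],
    [0,0,-0.001,0,0,0],
    [0,0,-0.001,0,0,0],
    [0,0,-0.001,0,0,0],
    [0,0,-0.001,0,0,0],
    [0,0,-0.001,0,0,0],
    [0,0,-0.001,0,0,0],
  ],
)

```text
clock: 10.6
tool_pos: [510.3, -22.8, 59.8]
eef_rot: [-90.0, -0.0, -3.3]
ft_force: [-0.7, 2.5, 4.6]
gripper_width: 13.0
```

Call:
carry_out(
  rows=[
    [0,0,-0.0006,0,0,0],
    [0,0,-0.0006,0,0,0],
    [0,0,-0.0006,0,0,0],
    [0,0,-0.0006,0,0,0],
    [0,0,-0.0006,0,0,0],
    [0,0,-0.0006,0,0,0],
    [0,0,-0.0006,0,0,0],
    [0,0,-0.0003,0,0,0],
  ],
)

```text
clock: 11.27
tool_pos: [510.1, -27.2, 59.8]
eef_rot: [-90.0, 0.0, -3.3]
ft_force: [1.0, 5.1, 4.9]
gripper_width: 13.1
```

```bash
python3 - <<'E'
from h import *
o=get_obs();P=cams.camera_params("wrist");p,d=cams.capture("wrist");cv2.imwrite("pics/w7.png",p)
p,d=cams.capture("top");cv2.imwrite("pics/t7.png",cv2.convertScaleAbs(cv2.resize(p[205:320,225:420],None,fx=4,fy=4,interpolation=cv2.INTER_CUBIC),alpha=2))
print(o["clock"],o["tool_pos"],o["eef_rot"],o["ft_force"],o["ft_torque"],o["gripper_width"])
E
```

```text
11.2667 [510.06020466 -27.15898597  59.81741284] [-8.99677513e+01  3.50167527e-04 -3.27882183e+00] [0.99227823 5.14272329 4.91282794] [ 1.24306812 -0.14399837  0.05450428] 13.109716803125751
```

View pics/w7.png

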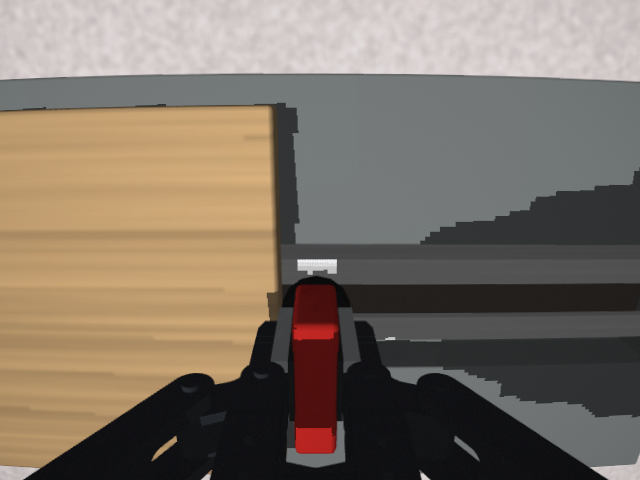

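View pics/t7.png

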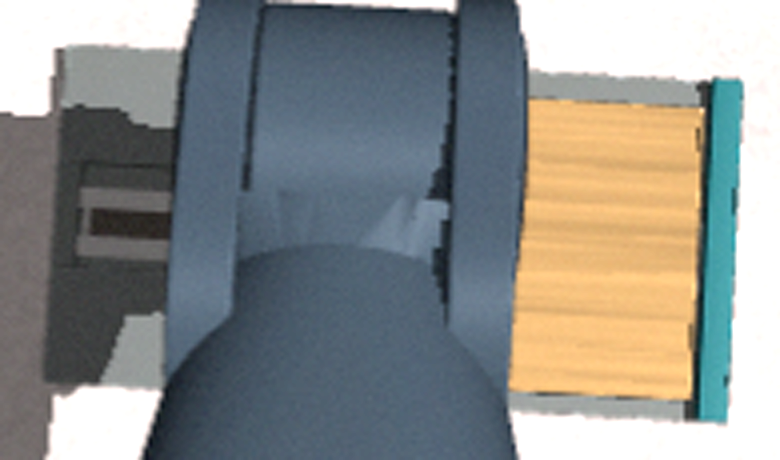

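The collar is on the board and the force is 5 N, with a small gap to the fence still visible. I keep pushing in small steps.

Call:
carry_out(
  rows=[
    [0,0,-0.0004,0,0,0],
    [0,0,-0.0003,0,0,0],
    [0,0,-0.0003,0,0,0],
    [0,0,-0.0003,0,0,0],
    [0,0,-0.0003,0,0,0],
    [0,0,-0.0002,0,0,0],
    [0,0,-0.0002,0,0,0],
    [0,0,0,0,0,0],
  ],
)

```text
clock: 12.03
tool_pos: [510.0, -29.2, 59.8]
eef_rot: [-90.0, -0.0, -3.3]
ft_force: [-0.0, 4.0, 4.0]
gripper_width: 13.0
```

Call:
carry_out(
  rows=[
    [0,0,-0.0003,0,0,0],
    [0,0,-0.0003,0,0,0],
    [0,0,-0.0003,0,0,0],
    [0,0,-0.0002,0,0,0],
    [0,0,-0.0002,0,0,0],
    [0,0,-0.0002,0,0,0],
    [0,0,0,0,0,0],
    [0,0,0,0,0,0],
  ],
)

```text
clock: 12.7
tool_pos: [509.9, -30.7, 59.8]
eef_rot: [-90.0, -0.0, -3.3]
ft_force: [0.0, 5.7, 4.0]
gripper_width: 12.8
```

Call:
carry_out(
  rows=[
    [0,0,-0.0003,0,0,0],
    [0,0,-0.0002,0,0,0],
    [0,0,-0.0002,0,0,0],
    [0,0,-0.0002,0,0,0],
    [0,0,-0.0001,0,0,0],
    [0,0,0,0,0,0],
    [0,0,0,0,0,0],
    [0,0,0,0,0,0],
  ],
)

```text
clock: 13.37
tool_pos: [509.9, -31.2, 59.9]
eef_rot: [-89.9, -0.0, -3.3]
ft_force: [-0.1, 9.1, 5.3]
gripper_width: 12.8
```

```bash
python3 - <<'E'
from h import *
p,d=cams.capture("top");cv2.imwrite("pics/t8.png",cv2.convertScaleAbs(cv2.resize(p[215:320,350:420],None,fx=6,fy=5,interpolation=cv2.INTER_CUBIC),alpha=2))
E
```

```text
(no output)
```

View pics/t8.png

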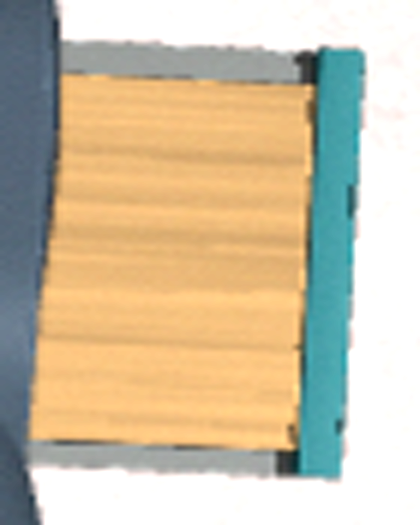

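The force is up to 9 N while the motion stalls, and the gap at the fence has closed in the picture. One more small push to confirm it's home.

Call:
carry_out(
  rows=[
    [0,0,-0.0003,0,0,0],
    [0,0,-0.0002,0,0,0],
    [0,0,-0.0002,0,0,0],
    [0,0,-0.0001,0,0,0],
    [0,0,0,0,0,0],
    [0,0,0,0,0,0],
    [0,0,0,0,0,0],
    [0,0,0,0,0,0],
  ],
)

```text
clock: 14.08
tool_pos: [509.9, -31.4, 59.9]
eef_rot: [-89.9, -0.0, -3.2]
ft_force: [1.9, 13.5, 5.0]
gripper_width: 13.2
```

Home: 13.5 N with no further motion. I relax the push, let the head up to the lips and release.

Call:
carry_out(
  rows=[
    [0,0,0.0003,0,0,0],
    [0,0,0.0003,0,0,0],
    [0,0,0.0003,0,0,0],
    [0,-0.0003,0,0,0,0],
    [0,-0.0003,0,0,0,0],
    [0,0,0,0,0,0],
    [0,0,0,0,0,0],
    [0,0,0,0,0,0],
  ],
)

```text
clock: 14.75
tool_pos: [509.9, -31.2, 60.3]
eef_rot: [-89.9, -0.0, -3.3]
ft_force: [1.7, 7.7, 1.5]
gripper_width: 13.0
```

Call:
carry_out(
  rows=[
    [0,0,0,0,0,0],
    [0,0,0,0,0,0],
    [0,0,0,0,0,0],
    [0,0,0,0,0,0],
    [0,0,0,0,0,0],
    [0,0,0,0,0,0],
    [0,0,0,0,0,0],
    [0,0,0,0,0,0],
  ],
  gripper=0.6,
)

```text
clock: 15.42
tool_pos: [509.8, -31.8, 60.4]
eef_rot: [-90.0, -0.0, -3.3]
ft_force: [0.5, 0.8, 0.3]
gripper_width: 51.4
```

Call:
carry_out(
  rows=[
    [0,-0.005,0,0,0,0],
    [0,-0.01,0,0,0,0],
    [0,-0.02,0,0,0,0],
    [0,-0.03,0,0,0,0],
    [0,-0.03,0,0,0,0],
    [0,-0.02,0,0,0,0],
    [0,0,0,0,0,0],
    [0,0,0,0,0,0],
  ],
)

```text
clock: 16.08
tool_pos: [510.6, -31.8, 177.1]
eef_rot: [-90.0, -0.2, -3.3]
ft_force: [0.5, -0.3, -1.1]
gripper_width: 51.4
```

```bash
python3 - <<'E'
from h import *
o=get_obs();P=cams.camera_params("wrist");p,d=cams.capture("wrist");cv2.imwrite("pics/w9.png",p)
s,_=cams.capture("scene");cv2.imwrite("pics/s9.png",cv2.convertScaleAbs(cv2.resize(s[200:350,180:430],(800,480),interpolation=cv2.INTER_CUBIC),alpha=1.6))
print(o["clock"],o["tool_pos"],o["eef_rot"],o["ft_force"],o["gripper_width"])
h=cv2.cvtColor(p,cv2.COLOR_BGR2HSV);W=cloud("wrist",d,P)
red=((h[...,0]<8)|(h[...,0]>172))&(h[...,1]>150)&(h[...,2]>40)
n,l,s,c=cv2.connectedComponentsWithStats(red.astype(np.uint8))
for i in range(1,n):
    if s[i,4]>200:
        q=W[l==i];zt=np.percentile(q[:,2],97);k=abs(q[:,2]-zt)<3
        yx=np.argwhere(l==i)[k][:,::-1].astype(np.float32);b=plane("wrist",cv2.boxPoints(cv2.minAreaRect(yx)),zt,P)
        print(s[i],zt,np.median(q[k][:,2]),b.round(1),b.mean(0))
E
```

```text
16.0833 [510.62113831 -31.77877915 177.09131645] [-90.00250079  -0.16566512  -3.28758752] [ 0.45173622 -0.25979747 -1.06642983] 51.351041571396266
[ 304  204   26   92 2222] 95.48182877138758 94.32672995876948 [[487.7 -35.7  95.5]
 [488.4 -22.6  95.5]
 [536.5 -24.8  95.5]
 [535.7 -38.8  95.5]] [512.05573504 -30.48231657  95.48182877]
```

View pics/w9.png

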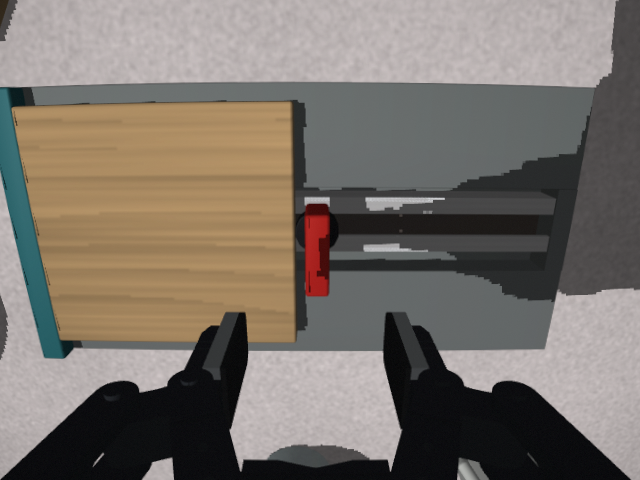

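View pics/s9.png

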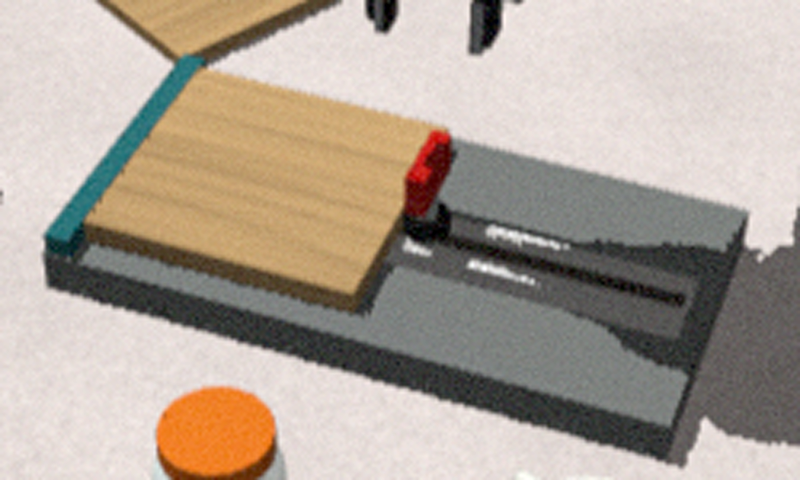

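Released: the stop stands upright with its handle top at z 94.3 (94 expected), and the board looks to be at the fence. I clear the arm for one final top check.

Call:
carry_out(
  rows=[
    [0,0,0.03,0,0,0],
    [0,0,0.04,0,0,0],
    [0,0,0.04,0,0,0],
    [0,0,0.04,0,0,0],
    [0,0,0.04,0,0,0],
    [0,0,0.04,0,0,0],
    [0,0,0.04,0,0,0],
    [0,0,0.03,0,0,0],
  ],
)

```text
clock: 16.85
tool_pos: [526.0, 270.5, 174.2]
eef_rot: [-90.0, 0.1, -3.2]
ft_force: [0.8, -0.5, 0.1]
gripper_width: 51.6
```

```bash
python3 - <<'E'
from h import *
p,D=cams.capture("top");cv2.imwrite("pics/t10.png",cv2.convertScaleAbs(cv2.resize(p[205:320,225:420],None,fx=4,fy=4,interpolation=cv2.INTER_CUBIC),alpha=2));cv2.imwrite("pics/t10f.png",p)
print(get_obs()["tool_pos"],get_obs()["qd"].round(2))
h=cv2.cvtColor(p,cv2.COLOR_BGR2HSV)
teal=((h[...,0]>80)&(h[...,0]<105)&(h[...,1]>120));teal[:,:390]=0
bd=(h[...,0]>8)&(h[...,0]<28)&(h[...,1]>70)&(h[...,2]>60);bd[:,:300]=0;bd[:,412:]=0
A=[];B=[];C=[];E=[]
for v in list(range(234,255,3))+list(range(280,296,3)):
    A.append((np.flatnonzero(teal[v])[0]-.5,v));b=np.flatnonzero(bd[v]);B.append((b[0]-.5,v));C.append((b[-1]+.5,v))
for nm,q,z in(("fence",A,46),("free edge",B,48),("far edge",C,48)):
    w=plane("top",q,z);f=np.polyfit(w[:,0],w[:,1],1);print(nm,"y at x=510: %.1f slope %.3f"%(np.polyval(f,510),f[0]))
for u in (330,350,370):
    r=np.flatnonzero(bd[200:320,u])+200;print(u,plane("top",[(u,r[0]-.5),(u,r[-1]+.5)],48)[:,0])
E
```

```text
[525.96474192 274.40490911 173.80020537] [-4.18 -1.87 -3.5  -1.64 -0.5  -5.96]
fence y at x=510: -226.7 slope -0.056
free edge y at x=510: -45.3 slope -0.056
far edge y at x=510: -224.4 slope -0.053
330 [596.53866814 427.6408353 ]
350 [594.25367193 423.12034585]
370 [591.98076171 420.8619891 ]
```

View pics/t10.png

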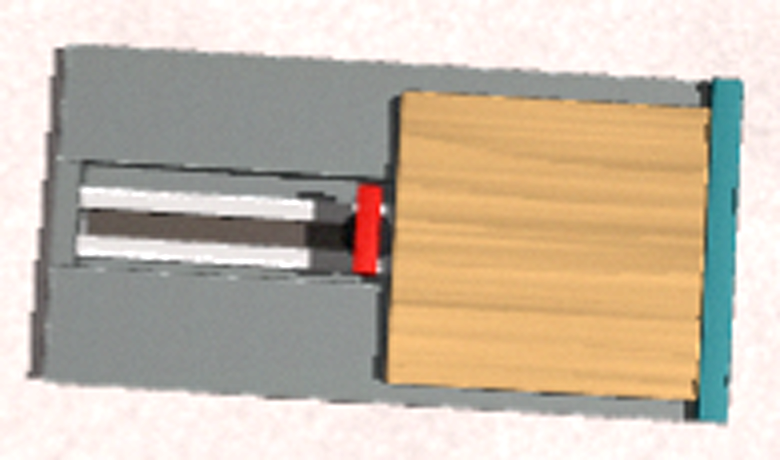

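Fence face to free edge is 181.4 mm against 180 for the board, so it's home. The stop axis is about 15 mm from the edge, so the collar is snug. Handing in.

```bash
python3 -c "
from station import workorder
print(workorder.job_done())"
```

```text
the job is handed in; nothing more can be done
None
```

I took the smaller red-handled stop from the white block and put its head into the slot with no resistance. I pressed it down against about 7 N of spring force and turned it crosswise. I then slid it along the slot until its collar pushed the board home, let go and handed the job in at about 17 s. The hand-in gives no verdict.

My last checks, from the cameras and the force readings:

- **Board home:** it stopped moving under a 13.5 N push, the highest wrist force I read. In the top view its free edge is 181.4 mm from the fence face, against 180 mm for the board. That is within 3 mm, and the camera calibration is good to about 2 mm.
- **Stop position:** its axis is about 15 mm from the board's free edge, so the collar is snug. Measured from the home-edge line I found in the first picture it is about 13.5 mm. The two figures disagree by about 1.5 mm, within the calibration error, and both are under the 18.5 mm limit.
- **Stop seating:** the handle top is at z 94.3 mm (94 expected), so the head is up under the lips. It stands crosswise within a degree or so and looks upright in the picture.
- **Arm and bystanders:** the arm is clear of everything, still settling slightly when I took the last picture. I did not measure the mug, jar and bowl again at the end, but the arm never went near them.

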